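# Peel the clipped cover off the check-weight tray and present it

### The arm

A 6-joint arm with a two-finger parallel gripper is mounted at the origin on a cart in front of the work surface, level with it; the furniture and walls round the work are solid. World frame = base frame: x ahead of the robot, y to its left, z up, the work surface at z = 0. Lengths are in m, angles in rad, forces in N, time in s.
With the tool pointing down it reaches from about 0.35 to 0.85 m from the base axis. Payload 8.1 kg.
Tool frame: the origin (TCP) lies at the very end of the fingers, on their centre line; the grasp point (between the pads) lies 19 mm behind it; z points along the fingers, y is the line along which they close (so a half turn about z gives the same grasp; the last joint's range is limited). The gripper opens to 93 mm and grips with 3 to 60 N. Pads are 15 mm wide; open, the fingers measure 128 mm over their backs; the gripper's body (75 mm by 188 mm) begins 65 mm behind the grasp point.
Start: joints at [-1.268, 0.13, 1.488, -0, 1.523, -0.085], TCP at [0.227, -0.555, 0.219] pointing down, gripper open.
Joint ranges: [-2.96, 2.96], [-0.89, 2.26], [0.02, 2.5], [-1.34, 4.48], [0, 2.73], [-2.66, 2.66]. Speed limits (rad/s): [2.39, 2.39, 2.79, 3.14, 3.14, 3.14].

### API

Orientations are given as a rotation vector (axis times angle).
In Python, from rig import * gives the robot as it stands.
- The arm moves only by the tool carry_out, never from a script. Its argument "moves" is a list that holds one entry, the list of rows, each a list of 6 numbers: the shift along the tool's x, y, z in cm, then the turn, a rotation vector about the tool's x, y, z in rad. In form: [[[dx, dy, dz, rx, ry, rz], ...]]. A call has 1 to 5 rows; each row shifts and turns the commanded pose from where the row before left it, along the tool's axes as they then stand; what a row does not reach is not made up. A row lasts 1/8 s, in which the tool goes at most 62.5 mm and 10.7 degrees, less where a joint would pass 70% of its speed; a pose out of reach is approached as far as the arm can. A call is refused whole if a number of a shift passes 6.25 or a number of a turn 0.188, either way. A call with a gripper value outside its range is refused whole. "jaw" is the opening, from -1 (shut) to 1 (fully open), so that 0 is half open, set as the call begins (left out, the last holds). The fingers move at their own pace and stop on an object; the grip force is fixed at half the most. Time passes only in rows, so rows that do not move let the fingers close. It gives the time, the measured TCP pose, the force, the opening and the grip force at its end, in the units of the state.
- get_state(): the state, without advancing time (a new reading comes with each control period).
- camera(name): name is "side" or "top" or "wrist"; returns a dict with "frame" (480x640x3 uint8, red, green, blue), "K" (3x3 intrinsics, pixels), "pose" (4x4, takes a point from camera to world coordinates). Camera axes: x right, y down, z forward; pixel columns grow to the right and rows downward; lengths in m; the calibration is good to about 2 mm. A picture is of the moment at which its call begins. There is no depth.
- finish_job(): hands the job in; it is judged then, once.
The state is a dict: "clock": time; "qpos": joint angles; "qvel": joint speeds; "joint_torque": joint torques, N m; "tcp_pos": TCP position; "orientation": TCP orientation; "force": force on the tool from outside, world axes, zero at the start; "moment": the same for the moment, N m; "finger_gap": finger opening in m; "grasp_force": force on a finger pad.
Only numpy, scipy, OpenCV 4.12 (cv2) and the standard library are available. Lean on these libraries where they do the work, as an engineer would, in place of code of your own. Each camera call takes 0.05 s, during which the arm holds its last target. There are 200 camera calls.

### The job

Open the check-weight tray: pull the black knob on the grey dock straight out until its bolt clicks to the open end, then take the white cover by its upright corner ear and peel it off by raising that corner first, while the opposite corner stays down, so that the clips let go one after another and the weight tray stays seated in the dock. Carry the cover over to the empty steel tray and finish while still holding it there by the gripper, roughly level, centred above the steel tray and about 15 cm above the worktop, clear of both trays. Leave the beaker, the bottle and the dish alone.

Things in the scene. Friction and masses are not known exactly. Their poses are not given: they have to be found in the camera images.
- dock: Grey fixed base under the nested stack, main plate 116 x 168 x 10 mm, with small steel stops round the weight tray and, in front, a guide block 34 mm wide and 56 mm tall for the bolt (x -56 to -74 mm). Origin: under the stack's centre, on the worktop. Own -x is its front (to the robot), z up; turned up to 0.4 rad.
- bolt (a joint): Slide of the retaining bolt, m: 0 = home, steel tongue 13 mm over the cover's front edge, so the cover cannot rise; 0.025 = fully out, tongue clear. It moves out along the dock's own -x. A detent holds it at either end: about 5 N pulls it past the middle, then it runs to the end and stays.
- knob (a point): Centre of the black pull knob on the bolt's front end: round, 26 mm diameter, 18 mm long along the dock's x, 45 mm above the worktop; at x -92, y -10 mm in the dock's frame when home. Pinch it from above, fingers closing along the dock's y, and pull along the dock's -x.
- weight_tray: Grey loose tray 90 x 124 x 26 mm, 0.46 kg with its weights, standing in the dock 10 mm above the worktop. Origin: centre of its underside; axes as the dock. Four spring clips (x +-20, y +-65 mm, tops at 40 mm) snap over the cover's edges, about 1.5 N each: a straight pull tends to lift the tray too; turning the cover about 0.35 rad about its far corner frees it clip by clip.
- cover: White formed cover plate 92 x 126 x 4 mm, 0.07 kg, on the weight tray; a plug 3.5 mm deep under it sits in the tray with about 1.3 mm play. Origin: centre of the plate's underside (36 mm above the worktop at the start); axes as the dock, z up. An upright ear stands beyond its front left corner (-x, +y).
- ear (a point): Grip point of the cover's ear, 22 mm above the plate's underside, at x -58, y +74 mm in the cover's frame. The ear is 10 mm thick, 22 mm long, from 4 to 34 mm above the underside; its length points along (-1, +1) of the cover's x, y, so fingers close along (1, 1), which is also the axis about which the cover turns when peeled.
- far_corner (a point): The cover's corner diagonally across from the ear, at its underside: x +46, y -63, z 0 mm in the cover's frame; the point about which the cover turns while it is peeled.
- steel_tray: Empty shallow steel tray 130 x 170 x 20 mm, fixed on the worktop beside the dock, turned up to 0.4 rad. Origin: centre of its underside. It lies on one side of the dock or the other.
- beaker: Bystander: small beaker with a pouring lip, about 69 mm across, 92 mm tall; origin at its underside. Leave alone.
- bottle: Bystander: small brown bottle with a screw cap, 44 mm across, 104 mm tall; origin at its underside. Leave alone.
- dish: Bystander: flat lidded dish, 60 mm across, 14 mm high; origin at its underside. Leave alone.

How it is judged:
On the way, in this order (a step that is already met when the one before it is completed fails the run):
1. the bolt is pulled fully out while the cover is still on (value of joint bolt above 0.021 m and distance between far_corner and weight_tray below 0.09 m), for 0.1 s.
2. the ear corner is raised while the opposite corner is still down on the weight tray (z of ear in the frame of weight_tray above 0.066 m and z of far_corner in the frame of weight_tray below 0.032 m), for 0.1 s.
At the end, for the whole second after the job is handed in: Bolt out over 21 mm; gripper holds the cover still, 100 to 220 mm above the worktop, centre within 40 mm horizontally of the steel tray's, tilt under 0.35 rad, touching neither tray; weight tray within 8 mm of its start and level (value of joint bolt above 0.021 m and contact force between cover and the fingers above 1 N and horizontal distance between cover and steel_tray below 0.04 m and height (world z) of cover between 0.1 and 0.22 m and angle between cover's own z axis and vertical below 0.35 rad and linear speed of cover below 0.03 m/s and contact force between cover and weight_tray below 0.1 N and contact force between cover and steel_tray below 0.1 N and distance of weight_tray from where it was at the start of the episode below 0.008 m and angle between weight_tray's own z axis and vertical below 0.05 rad); the arm keeps its last pose, push and grip.
It fails at once if the weight tray is lifted out of its seat (distance of weight_tray from where it was at the start of the episode above 0.015 m).
It fails at once if the beaker is pushed away or tipped (distance of beaker from where it was at the start of the episode above 0.02 m or angle between beaker's own z axis and vertical above 0.3 rad).
It fails at once if the bottle is pushed away or tipped (distance of bottle from where it was at the start of the episode above 0.02 m or angle between bottle's own z axis and vertical above 0.3 rad).
It fails at once if the dish is pushed away or tipped (distance of dish from where it was at the start of the episode above 0.02 m or angle between dish's own z axis and vertical above 0.3 rad).
It also fails if it takes over 58 s, if anything falls off the work surface, if the arm or the gripper's body presses on something with over 40 N, if the wrist force passes 120 N, or if a joint passes its speed limit or range.

## Working session

There is one attempt and no reset: what is moved stays moved. The work goes in short steps, Python scripts to look and compute and a tool call to move; the robot and the scene stay as the last step left them, time stands still between calls to the robot, and variables do not carry over. Pictures are saved under pics/ and viewed, at most 10 in all, crops included, and the job is handed in when it is done.

Besides the shell and the picture viewer there is one more tool, called after "Call:" as name([rows], argument=value, ...), one row to a line, values as JSON. carry_out: Moves the arm, as the interface text tells. Its arguments: {"type":"object","properties":{"moves":{"type":"array","items":{"type":"array","items":{"type":"array","items":{"type":"number"}}}},"jaw":{"type":"number"}},"required":["moves"]}

```bash
mkdir -p pics; ls
python3 - <<'E'
from rig import *
import cv2,numpy as np,pickle
d={}
for n in("top","side"):
    c=camera(n);d[n]=c;cv2.imwrite(f"pics/{n}0.png",c["frame"][:,:,::-1]);print(n,np.round(c["K"],1).tolist(),np.round(c["pose"],3).tolist())
pickle.dump(d,open("c0.pkl","wb"))
print(get_state())
E
```

```text
pics
top [[544.1, 0.0, 320.9], [0.0, 544.1, 239.2], [0.0, 0.0, 1.0]] [[0.022, -0.991, 0.134, 0.447], [-0.999, -0.025, -0.021, -0.278], [0.024, -0.133, -0.991, 0.994], [0.0, 0.0, 0.0, 1.0]]
side [[481.3, 0.0, 318.8], [0.0, 481.3, 236.8], [0.0, 0.0, 1.0]] [[-0.953, -0.2, 0.228, 0.419], [-0.303, 0.576, -0.759, 0.33], [0.021, -0.792, -0.61, 0.588], [0.0, 0.0, 0.0, 1.0]]
{'clock': 0.1, 'qpos': array([-1.26841964e+00,  1.31094484e-01,  1.48919732e+00, -1.70936084e-05,
        1.52304600e+00, -8.53918381e-02]), 'qvel': array([-0.00019305, -0.00149806, -0.00451352,  0.00094753, -0.00058819,
       -0.00079667]), 'joint_torque': array([ 1.29841224e-03, -5.61340499e+01, -4.93095911e+01,  7.70276715e-02,
        2.90929695e-02, -4.88783814e-05]), 'tcp_pos': array([ 0.22673028, -0.55492243,  0.2176723 ]), 'orientation': array([-3.08102859e+00, -6.04963748e-01,  3.23306967e-04]), 'force': array([ 0.74890168,  0.54667103, -0.2770078 ]), 'moment': array([-0.0208208 ,  0.03334027,  0.0322535 ]), 'grasp_force': 0.0, 'finger_gap': 0.09307944672377995}
```

View pics/top0.png

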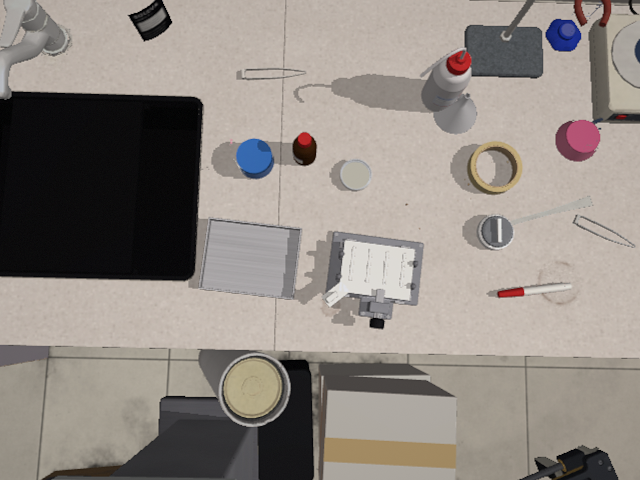

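View pics/side0.png

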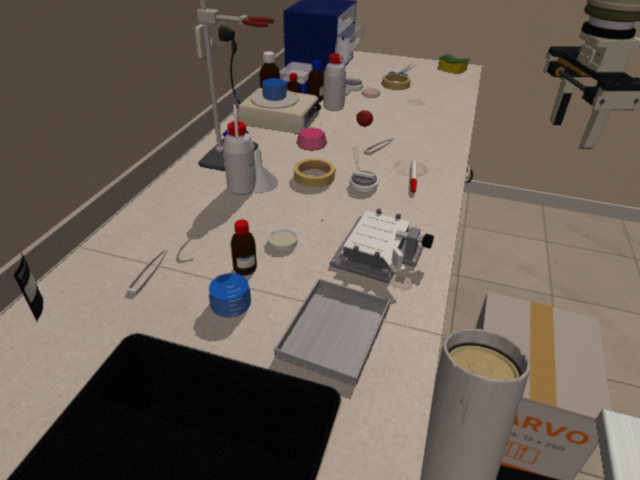

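The top view shows the dock at about (375,268), its knob at (377,323) and the ear at about (335,293). The steel tray is at (251,258), and the beaker, bottle and dish are at (255,157), (304,150) and (355,175). I'll enlarge the dock in both views.

```bash
cat > h.py <<'E'
import numpy as np,cv2,pickle
def ray(c,u,v):
    d=c["pose"][:3,:3]@np.linalg.inv(c["K"])@[u,v,1.];return c["pose"][:3,3],d/np.linalg.norm(d)
def onz(c,u,v,z):
    o,d=ray(c,u,v);return o+d*(z-o[2])/d[2]
def proj(c,P):
    T=np.linalg.inv(c["pose"]);q=c["K"]@(T[:3,:3]@np.array(P)+T[:3,3]);return q[:2]/q[2]
def tri(c1,p1,c2,p2):
    A=np.zeros((3,3));b=np.zeros(3)
    for c,p in((c1,p1),(c2,p2)):
        o,d=ray(c,*p);M=np.eye(3)-np.outer(d,d);A+=M;b+=M@o
    return np.linalg.solve(A,b)
E
python3 - <<'E'
from h import *
d=pickle.load(open("c0.pkl","rb"))
t=d["top"]["frame"][:,:,::-1];s=d["side"]["frame"][:,:,::-1]
a=cv2.resize(t[210:340,190:430],None,fx=3.3,fy=3.3,interpolation=cv2.INTER_CUBIC)
cv2.imwrite("pics/tc.png",a)
b=cv2.resize(s[195:295,320:450],None,fx=6,fy=6,interpolation=cv2.INTER_CUBIC);cv2.imwrite("pics/sc.png",b)
T=d["top"]
for n,u,v,z in(("knob",377,323,.045),("dock",375,270,.036),("tray",251,258,.01),("beaker",255,157,.09),("bottle",305,140,.1),("dish",355,175,.014),("cup",255,388,.2),("edge",320,350,0)):print(n,onz(T,u,v,z).round(3))
E
```

```text
knob [ 0.431 -0.399  0.045]
dock [ 0.523 -0.396  0.036]
tray [ 0.542 -0.173  0.01 ]
beaker [ 0.707 -0.182  0.09 ]
bottle [ 0.737 -0.267  0.1  ]
dish [ 0.7   -0.36   0.014]
cup [ 0.339 -0.207  0.2  ]
edge [ 0.38  -0.302  0.   ]
```

View pics/tc.png

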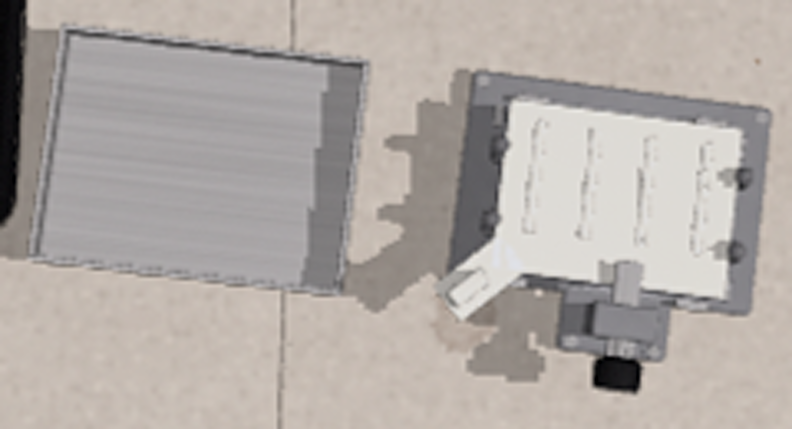

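View pics/sc.png

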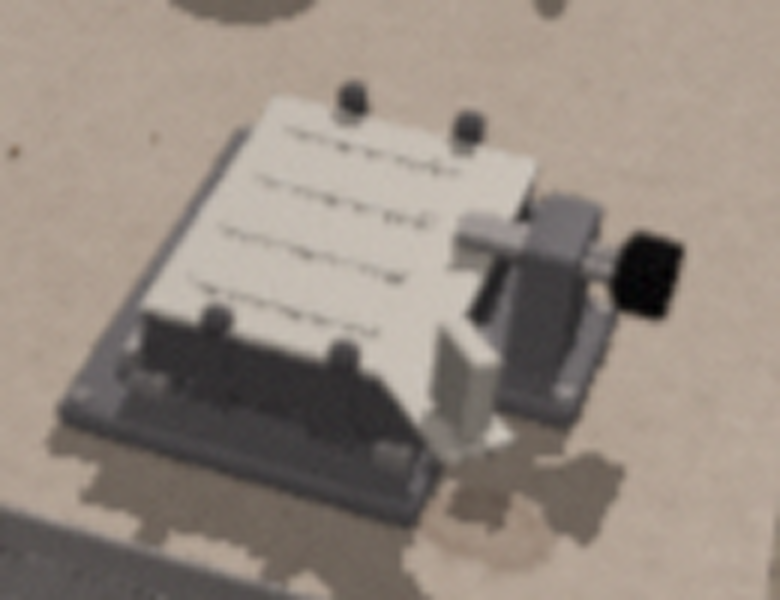

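The top crop shows cover corners at back-left (510,97), back-right (744,128) and front-right (725,298), with the knob at (617,374). The side crop shows the same corners at (145,310), (275,97) and (535,160), with the knob at (648,275). The ear stands at the front left. Next I'll compute the poses.

```bash
cat > m.py <<'E'
from h import *
d=pickle.load(open("c0.pkl","rb"));T,S=d["top"],d["side"]
tp=lambda u,v:(190+(u+.5)/3.3-.5,210+(v+.5)/3.3-.5)
sp=lambda u,v:(320+(u+.5)/6-.5,195+(v+.5)/6-.5)
C={"bl":((46,63),(510,97),(145,310)),"br":((46,-63),(744,128),(275,97)),"fr":((-46,-63),(725,298),(535,160)),"knob":((-92,-10),(617,374),(648,275))}
M=[];W=[]
for n,(m,a,b) in C.items():
    z=.045 if n=="knob" else .04
    P=tri(T,tp(*a),S,sp(*b));A=onz(T,*tp(*a),z);B=onz(S,*sp(*b),z)
    print(n,P.round(4),A[:2].round(4),B[:2].round(4));M.append(m);W.append((A[:2]+B[:2])/2)
M=np.array(M)/1000;W=np.array(W)
m=M[:,0]+1j*M[:,1];w=W[:,0]+1j*W[:,1]
r=(np.conj(m-m.mean())*(w-w.mean())).sum();yaw=np.angle(r);t=w.mean()-np.exp(1j*yaw)*m.mean()
print("dock",t,yaw,"res mm",np.abs(m*np.exp(1j*yaw)+t-w)*1000, "scale",abs(r)/(abs(m-m.mean())**2).sum())
f=lambda x,y:np.exp(1j*yaw)*(x+1j*y)+t
print("knob",f(-.092,-.01),"ear",f(-.058,.074),"far",f(.046,-.063))
Q=[onz(T,*tp(*p),.02)[:2] for p in((65,30),(367,65),(343,293),(32,260))];print("tray",np.mean(Q,0),np.round(Q,3).tolist())
E
python3 m.py
```

```text
bl [ 0.5746 -0.3402  0.0402] [ 0.5767 -0.34  ] [ 0.5726 -0.3404]
br [ 0.5624 -0.4664  0.0393] [ 0.563  -0.4662] [ 0.5615 -0.4653]
fr [ 0.4721 -0.4556  0.0417] [ 0.4719 -0.4559] [ 0.4725 -0.4581]
knob [ 0.43   -0.3978  0.0479] [ 0.4309 -0.3982] [ 0.4291 -0.4018]
dock (0.5229189175664848-0.3986401151482927j) -0.09332684944216989 res mm [0.02688248 0.62999876 0.97108235 0.37377005] scale 0.998506539065769
knob (0.43038736797821275-0.40002298563866806j) ear (0.47206748726632225-0.319557044669032j) far (0.5628476750868894-0.4656527581559874j)
tray [ 0.54008146 -0.17434765] [[0.61, -0.097], [0.595, -0.263], [0.471, -0.253], [0.484, -0.085]]
```

```bash
cat > plan.py <<'E'
from h import *
from rig import *
from scipy.spatial.transform import Rotation as R
TH=-0.0933;DX=np.array([.5229,-.3986])
def down(yaw,tilt=0):   # tool x at world yaw, z down
    return R.from_matrix([[np.cos(yaw),np.sin(yaw),0],[np.sin(yaw),-np.cos(yaw),0],[0,0,-1]])
def dk(x,y,z):
    c,s=np.cos(TH),np.sin(TH);return np.array([DX[0]+c*x-s*y,DX[1]+s*x+c*y,z])
def delta(p1,R1,p0=None,R0=None):
    if p0 is None:
        s=get_state();p0=s["tcp_pos"];R0=R.from_rotvec(s["orientation"])
    return (R0.inv().apply(np.array(p1)-p0)*100).round(2),(R0.inv()*R1).as_rotvec().round(4)
E
python3 - <<'E'
from plan import *
d=pickle.load(open("c0.pkl","rb"));print("cup",tri(d["top"],(255,388),d["side"],(484,358)),tri(d["top"],(255,357),d["side"],(484,345)))
for z in(0,.3,.5):print(proj(d["top"],(0,0,z)))
K=down(TH)
p=dk(-.093,-.01,.12);print(p,delta(p,K))
E
```

```text
cup [ 0.31184181 -0.18917983  0.00804909] [ 0.34319151 -0.1872618   0.0379846 ]
[136.2351461  575.25471014]
[ 54.41938402 700.84923082]
[-63.82468595 882.36446595]
[ 0.42937284 -0.39989219  0.12      ] (array([24.62, -6.67,  9.78]), array([-1.700e-03,  3.000e-04,  4.811e-01]))
```

Call:
carry_out([
  [[4.9,-1.3,1.6,0,0,0],[4.9,-1.3,1.6,0,0,0],[4.9,-1.3,1.6,0,0,0],[4.9,-1.3,1.6,0,0,0],[4.9,-1.3,1.6,0,0,0]],
], jaw=0.0)

```text
clock: 0.72
tcp_pos: [0.4301, -0.4013, 0.1377]
orientation: [-3.082, -0.605, 0.0]
force: [1.2, -0.2, 0.3]
finger_gap: 0.0487
grasp_force: 0.0
```

Call:
carry_out([
  [[0,0,0,0,0,0.16],[0,0,0,0,0,0.16],[0,0,0,0,0,0.16],[0,0,0,0,0,0],[0,0,0,0,0,0]],
])

```text
clock: 1.35
tcp_pos: [0.429, -0.4025, 0.1384]
orientation: [-3.138, 0.139, 0.001]
force: [0.6, 0.2, -0.3]
finger_gap: 0.0465
grasp_force: 0.0
```

Run:
```python
from plan import *
K=down(TH);print(get_state()["tcp_pos"],delta(dk(-.093,-.01,.028),K))
c=camera("wrist");cv2.imwrite("pics/w1.png",c["frame"][:,:,::-1])
print(proj(c,dk(-.092,-.01,.045)),proj(c,dk(-.058,.074,.07)))
```

```text
[ 0.42896575 -0.40251508  0.13836754] (array([ 0.02, -0.26, 11.04]), array([-0.0003,  0.0004,  0.0046]))
[316.77879588 241.74741932] [183.46469532 199.06326532]
```

View pics/w1.png

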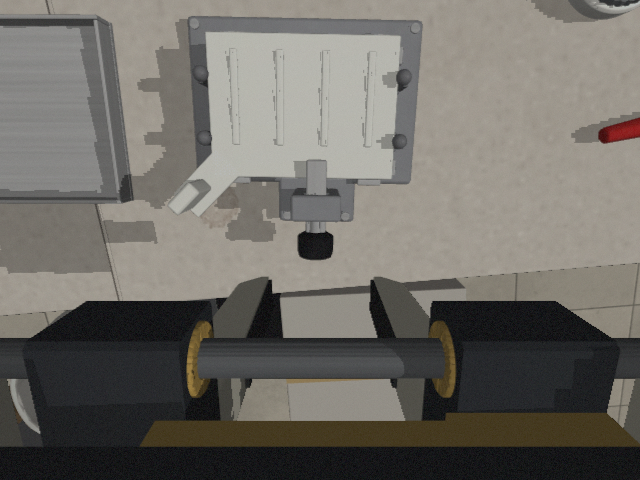

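The wrist view puts the knob at (316,245), within 3 px of the prediction, and the ear at about (183,197), which also matches. I'll descend and pinch the knob.

Call:
carry_out([
  [[0,-0.26,3,0,0,0],[0,0,3,0,0,0],[0,0,3,0,0,0],[0,0,2,0,0,0],[0,0,0,0,0,0]],
])

```text
clock: 2.02
tcp_pos: [0.4283, -0.3989, 0.0268]
orientation: [-3.136, 0.144, 0.004]
force: [0.1, 0.2, 0.1]
finger_gap: 0.0467
grasp_force: 0.0
```

Call:
carry_out([
  [[0,0,0,0,0,0],[0,0,0,0,0,0],[0,0,0,0,0,0],[0,0,0,0,0,0],[0,0,0,0,0,0]],
], jaw=-1)

```text
clock: 2.65
tcp_pos: [0.4304, -0.3986, 0.0301]
orientation: [-3.136, 0.144, -0.002]
force: [1.1, 9.9, 7.9]
finger_gap: 0.0246
grasp_force: 30.0
```

Call:
carry_out([
  [[-0.5,0,0,0,0,0],[-0.5,0,0,0,0,0],[-0.5,0,0,0,0,0],[-0.5,0,0,0,0,0],[-0.6,0,0,0,0,0]],
])

```text
clock: 3.28
tcp_pos: [0.4052, -0.396, 0.0302]
orientation: [-3.136, 0.144, -0.004]
force: [22.1, 10.3, -5.1]
finger_gap: 0.0248
grasp_force: 30.0
```

Call:
carry_out([
  [[0,0,0,0,0,0],[0,0,0,0,0,0],[0,0,0,0,0,0]],
])

```text
clock: 3.65
tcp_pos: [0.4055, -0.3959, 0.03]
orientation: [-3.136, 0.144, -0.005]
force: [5.2, 11.5, 6.6]
finger_gap: 0.0249
grasp_force: 30.0
```

Call:
carry_out([
  [[0,0,0,0,0,0],[0,0,0,0,0,0],[0,0,0,0,0,0],[0,0,0,0,0,0]],
], jaw=0)

```text
clock: 4.15
tcp_pos: [0.4034, -0.3979, 0.0287]
orientation: [3.138, -0.145, 0.0]
force: [0.1, -0.4, -0.7]
finger_gap: 0.0466
grasp_force: 0.0
```

Call:
carry_out([
  [[0,0,-3,0,0,0],[0,0,-4,0,0,0],[0,0,-3,0,0,0],[0,0,0,0,0,0]],
])

```text
clock: 4.65
tcp_pos: [0.4048, -0.3995, 0.1319]
orientation: [3.134, -0.145, 0.006]
force: [0.2, 0.6, -1.1]
finger_gap: 0.0466
grasp_force: 0.0
```

Run:
```python
from plan import *
E_=down(TH-np.pi/4);p=dk(-.058,.074,.13);print(p,get_state()["tcp_pos"],delta(p,E_))
T=camera("top");S=camera("side");c=camera("wrist")
f=c["frame"];print("pred ear top wrist",proj(c,dk(-.058,.074,.07)),"knob out pred",proj(c,dk(-.117,-.01,.045)))
b=(f.max(2)<40).astype(np.uint8)[:290];n,l,s,ce=cv2.connectedComponentsWithStats(b)
for i in range(1,n):
    if 100<s[i,4]<5000:print(s[i],ce[i].round(1),onz(c,*ce[i],.045).round(4))
cv2.imwrite("pics/w2.png",f[:,:,::-1])
```

```text
[ 0.47204645 -0.31951829  0.13      ] [ 0.40484931 -0.39946377  0.13185664] (array([ 5.95, -8.58,  0.17]), array([ 0.0023, -0.0055,  0.7864]))
pred ear top wrist [177.23925254 157.97435918] knob out pred [320.19059719 244.10163048]
[301 234  35  29 898] [317.9 247.7] [ 0.4031 -0.3958  0.045 ]
[212 269  73  21 914] [247.6 278.9] [ 0.3848 -0.344   0.045 ]
```

The knob sits 25 mm out, so the bolt is open. Next, the ear.

Call:
carry_out([
  [[2,-2.86,0,0,0,0],[2,-2.86,0,0,0,0],[1.95,-2.86,0,0,0,0],[0,0,0,0,0,0.16],[0,0,0,0,0,0.16]],
])

```text
clock: 5.42
tcp_pos: [0.47, -0.3163, 0.1263]
orientation: [-3.072, 0.649, 0.005]
force: [-0.3, -0.6, 0.3]
finger_gap: 0.0463
grasp_force: 0.0
```

Call:
carry_out([
  [[0,0,0,0,0,0.16],[0,0,0,0,0,0.16],[0,0,0,0,0,0.146],[0,0,0,0,0,0],[0,0,0,0,0,0]],
])

```text
clock: 6.05
tcp_pos: [0.4701, -0.3173, 0.1275]
orientation: [-2.845, 1.331, 0.003]
force: [-0.1, 0.1, 0.2]
finger_gap: 0.0468
grasp_force: 0.0
```

Run:
```python
from plan import *
E_=down(TH-np.pi/4);p=dk(-.058,.074,.044);print(get_state()["tcp_pos"],delta(p,E_))
c=camera("wrist");print("pred ear",proj(c,dk(-.058,.074,.07)))
f=c["frame"].copy();u,v=proj(c,dk(-.058,.074,.07)).round().astype(int);cv2.circle(f,(int(u),int(v)),2,(255,0,0),-1)
cv2.imwrite("pics/w3.png",f[:,:,::-1])
```

```text
[ 0.47011517 -0.31729104  0.1275246 ] (array([ 0.31, -0.01,  8.35]), array([0.0004, 0.0017, 0.0038]))
pred ear [319.8949842  253.73732143]
```

View pics/w3.png

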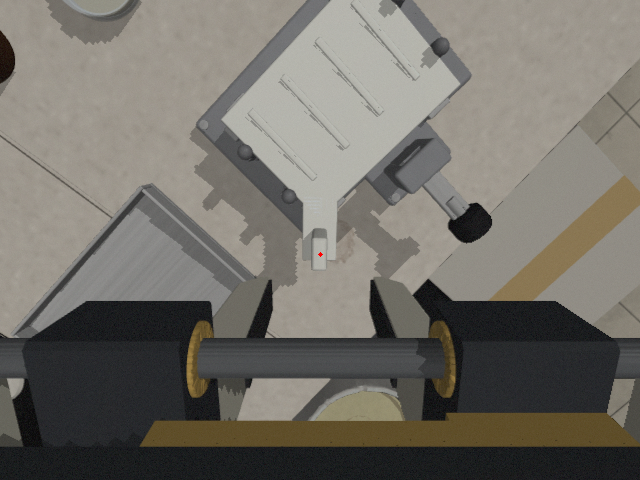

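The wrist view shows the ear top centred at about (320,250), between the fingers and on the prediction, and the bolt tongue clear of the cover. Descending to grip.

Call:
carry_out([
  [[0.35,0,2,0,0,0],[0,0,2,0,0,0],[0,0,2,0,0,0],[0,0,2.3,0,0,0],[0,0,0,0,0,0]],
])

```text
clock: 6.72
tcp_pos: [0.4707, -0.3187, 0.0421]
orientation: [-2.842, 1.335, 0.009]
force: [-0.3, 0.5, 0.8]
finger_gap: 0.0462
grasp_force: 0.0
```

Call:
carry_out([
  [[0,0,0,0,0,0],[0,0,0,0,0,0],[0,0,0,0,0,0],[0,0,0,0,0,0],[0,0,0,0,0,0]],
], jaw=-1)

```text
clock: 7.35
tcp_pos: [0.4731, -0.3206, 0.0461]
orientation: [2.843, -1.335, 0.001]
force: [-0.5, -0.3, 2.8]
finger_gap: 0.01
grasp_force: 30.0
```

Run:
```python
from plan import *
s=get_state();p=s["tcp_pos"];R0=R.from_rotvec(s["orientation"]);far=dk(.046,-.063,.036)
print(p,delta(dk(-.058,.074,.044),down(TH-np.pi/4)),"far in tool cm",R0.inv().apply(far-p)*100)
n=R0.apply([0,1,0])
for sg in(1,-1):
  P,Q=p,R0
  for i in range(6):
    r=R.from_rotvec(sg*.06*n);P1=far+r.apply(P-far);Q1=r*Q;print(sg,i,P1.round(3),*delta(P1,Q1,P,Q));P,Q=P1,Q1
```

```text
[ 0.47313375 -0.32055399  0.04613451] (array([-0.15,  0.02,  0.21]), array([-0.0002, -0.0007,  0.0005])) far in tool cm [16.89017723  2.36020215  1.02500604]
1 0 [ 0.473 -0.32   0.036] [-0.03 -0.    1.01] [-0.    0.06 -0.  ]
1 1 [ 0.473 -0.321  0.026] [-0.03  0.    1.01] [-0.    0.06 -0.  ]
1 2 [ 0.474 -0.321  0.016] [-0.03 -0.    1.01] [-0.    0.06 -0.  ]
1 3 [ 0.475 -0.322  0.006] [-0.03 -0.    1.01] [ 0.    0.06 -0.  ]
1 4 [ 0.476 -0.324 -0.004] [-0.03 -0.    1.01] [ 0.    0.06 -0.  ]
1 5 [ 0.478 -0.326 -0.014] [-0.03 -0.    1.01] [ 0.    0.06 -0.  ]
-1 0 [ 0.474 -0.321  0.056] [ 0.09 -0.   -1.01] [ 0.   -0.06  0.  ]
-1 1 [ 0.475 -0.322  0.066] [ 0.09 -0.   -1.01] [-0.   -0.06  0.  ]
-1 2 [ 0.476 -0.324  0.076] [ 0.09 -0.   -1.01] [ 0.   -0.06  0.  ]
-1 3 [ 0.478 -0.326  0.086] [ 0.09  0.   -1.01] [ 0.   -0.06 -0.  ]
-1 4 [ 0.48  -0.329  0.096] [ 0.09 -0.   -1.01] [ 0.   -0.06  0.  ]
-1 5 [ 0.482 -0.332  0.105] [ 0.09 -0.   -1.01] [-0.   -0.06  0.  ]
```

Call:
carry_out([
  [[0.04,0,-0.5,0,-0.03,0],[0.04,0,-0.5,0,-0.03,0],[0.04,0,-0.5,0,-0.03,0],[0.04,0,-0.5,0,-0.03,0],[0.04,0,-0.5,0,-0.03,0]],
])

```text
clock: 7.98
tcp_pos: [0.4749, -0.3232, 0.0704]
orientation: [-2.779, 1.306, 0.21]
force: [0.1, 1.7, 1.5]
finger_gap: 0.0099
grasp_force: 30.0
```

Call:
carry_out([
  [[0.04,0,-0.5,0,-0.03,0],[0.04,0,-0.5,0,-0.03,0],[0.04,0,-0.5,0,-0.03,0],[0,0,0,0,0,0],[0,0,0,0,0,0]],
])

```text
clock: 8.6
tcp_pos: [0.4777, -0.3258, 0.0848]
orientation: [-2.735, 1.284, 0.329]
force: [0.0, 2.1, 0.6]
finger_gap: 0.0098
grasp_force: 30.0
```

Run:
```python
from plan import *
s=get_state();p=s["tcp_pos"];R0=R.from_rotvec(s["orientation"])
print(p,"tilt",np.arccos(-R0.as_matrix()[2,2]))
a,b=camera("top")["frame"],camera("side")["frame"]
A=cv2.resize(a[210:340,290:440],(460,400),interpolation=cv2.INTER_CUBIC)
B=cv2.resize(b[180:290,320:450],(340,400),interpolation=cv2.INTER_CUBIC)
cv2.imwrite("pics/p1.png",np.hstack([A,B])[:,:,::-1])
```

```text
[ 0.47770162 -0.32583148  0.08479564] tilt 0.23947839990903522
```

View pics/p1.png

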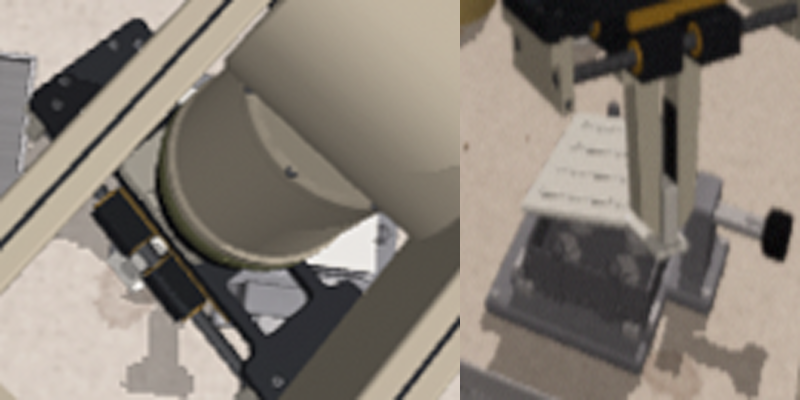

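The side view shows the cover tilted up at the ear, its far edge down, the left clips free and the tray still seated. I'll continue the peel.

Call:
carry_out([
  [[0.04,0,-0.5,0,-0.03,0],[0.04,0,-0.5,0,-0.03,0],[0.04,0,-0.5,0,-0.03,0],[0.04,0,-0.5,0,-0.03,0],[0.04,0,-0.5,0,-0.03,0]],
])

```text
clock: 9.32
tcp_pos: [0.4833, -0.3327, 0.1083]
orientation: [-2.651, 1.245, 0.526]
force: [1.1, 2.4, 0.7]
finger_gap: 0.0099
grasp_force: 30.0
```

Call:
carry_out([
  [[0.02,0,-0.3,0,-0.02,0],[0,0,0,0,0,0],[0,0,0,0,0,0]],
])

```text
clock: 9.7
tcp_pos: [0.4844, -0.3341, 0.1108]
orientation: [-2.641, 1.24, 0.548]
force: [1.0, 2.8, 2.1]
finger_gap: 0.0099
grasp_force: 30.0
```

Run:
```python
from plan import *
s=get_state();p=s["tcp_pos"];R0=R.from_rotvec(s["orientation"])
print(p,"tilt",np.arccos(-R0.as_matrix()[2,2]),"up 12cm in tool",R0.inv().apply([0,0,12]).round(2))
b=camera("side")["frame"]
B=cv2.resize(b[160:290,300:460],(740,600),interpolation=cv2.INTER_CUBIC)
cv2.imwrite("pics/p2.png",B[:,:,::-1])
```

```text
[ 0.48440201 -0.33408315  0.11083471] tilt 0.40947773923720376 up 12cm in tool [ -4.78  -0.   -11.01]
```

View pics/p2.png

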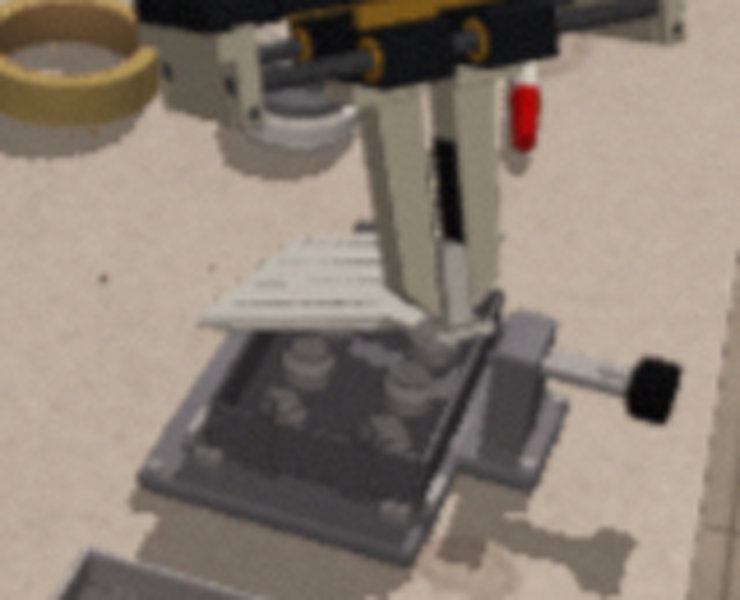

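The cover is tilted about 0.4 rad and off the clips, and the tray is seated. Next is a straight lift along world z.

Call:
carry_out([
  [[-0.2,0,-0.46,0,0,0],[-0.2,0,-0.46,0,0,0],[-0.2,0,-0.46,0,0,0],[-0.4,0,-0.92,0,0,0],[-0.4,0,-0.92,0,0,0]],
])

```text
clock: 10.38
tcp_pos: [0.4844, -0.3344, 0.147]
orientation: [-2.641, 1.24, 0.548]
force: [0.2, -0.4, -0.7]
finger_gap: 0.0099
grasp_force: 30.0
```

Call:
carry_out([
  [[-0.8,0,-1.84,0,0,0],[-0.8,0,-1.84,0,0,0],[-0.8,0,-1.84,0,0,0],[-0.8,0,-1.84,0,0,0],[0,0,0,0,0,0]],
])

```text
clock: 11.0
tcp_pos: [0.4853, -0.335, 0.229]
orientation: [-2.643, 1.241, 0.543]
force: [0.1, -0.4, -0.3]
finger_gap: 0.0098
grasp_force: 30.0
```

```bash
cat > g.py <<'E'
from plan import *
s=get_state();p=s["tcp_pos"];R0=R.from_rotvec(s["orientation"])
E_=down(TH-np.pi/4)
# cover centre offset from TCP, level tool: ear(-.058,.074), tcp 10 mm above underside
off=np.append(dk(.058,-.074,0)[:2]-DX,-.010)
goal=np.array([.540,-.1744,.155])-off
print("goal tcp",goal,"now",p);dt,dr=delta(goal,E_,p,R0);print("turn",dr,"then shift",delta(goal,E_,p,E_)[0])
E
python3 g.py
```

```text
goal tcp [ 0.48914645 -0.09531829  0.165     ] now [ 0.48525021 -0.33497853  0.22897575]
turn [-0.0006  0.4056  0.0007] then shift [-18.2  -15.59   6.4 ]
```

Call:
carry_out([
  [[0,0,0,0,0.1,0],[0,0,0,0,0.1,0],[0,0,0,0,0.1,0],[0,0,0,0,0.105,0],[0,0,0,0,0,0]],
])

```text
clock: 11.62
tcp_pos: [0.4832, -0.3327, 0.2257]
orientation: [-2.842, 1.333, 0.009]
force: [0.1, -0.0, -1.4]
finger_gap: 0.01
grasp_force: 30.0
```

Call:
carry_out([
  [[-3,-2.6,0,0,0,0],[-3,-2.6,0,0,0,0],[-3,-2.6,0,0,0,0],[-3,-2.6,0,0,0,0],[-3,-2.6,0,0,0,0]],
])

```text
clock: 12.25
tcp_pos: [0.4886, -0.1347, 0.2269]
orientation: [-2.841, 1.335, 0.012]
force: [0.8, -0.0, -0.5]
finger_gap: 0.0097
grasp_force: 30.0
```

Call:
carry_out([
  [[-2,-1.6,2,0,0,0],[-1.2,-1,2,0,0,0],[0,0,2,0,0,0],[0,0,0,0,0,0],[0,0,0,0,0,0]],
])

```text
clock: 12.88
tcp_pos: [0.4882, -0.0948, 0.1675]
orientation: [-2.841, 1.336, 0.008]
force: [0.1, 0.3, -0.0]
finger_gap: 0.0098
grasp_force: 30.0
```

```bash
python3 g.py
python3 - <<'E'
from plan import *
T,S=camera("top"),camera("side")
cv2.imwrite("pics/f1.png",np.hstack([cv2.resize(T["frame"],(400,300)),cv2.resize(S["frame"],(400,300))])[:,:,::-1])
E
```

```text
goal tcp [ 0.48914645 -0.09531829  0.165     ] now [ 0.48819231 -0.0947951   0.16750912]
turn [ 0.0003  0.0054 -0.0002] then shift [ 0.1  -0.04  0.25]
```

View pics/f1.png

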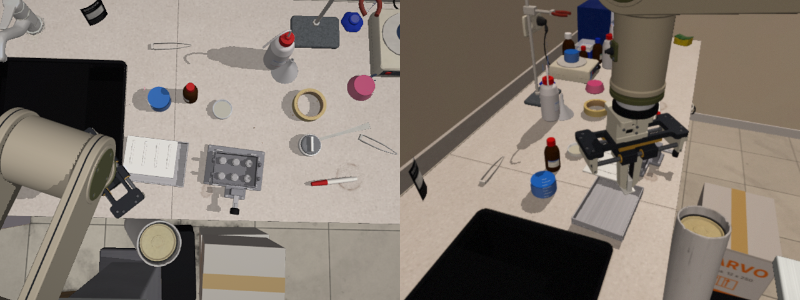

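The top view shows the cover over the steel tray, with back corners at about (128,136) and (187,143). The weight tray is seated, the bolt is out and the bystanders are untouched. One numeric check before handing in.

Run:
```python
from plan import *
T=camera("top");f=T["frame"];h=cv2.cvtColor(f,cv2.COLOR_RGB2HSV)
m=((h[:,:,2]>195)&(h[:,:,1]<25)).astype(np.uint8);m[:, :180]=0;m[:,310:]=0;m[:200]=0;m[310:]=0
n,l,s,ce=cv2.connectedComponentsWithStats(m);i=1+s[1:,4].argmax();print(s[i])
q=cv2.boxPoints(cv2.minAreaRect(cv2.findNonZero((l==i).astype(np.uint8))));print(q.round(0).tolist(),[onz(T,*p,.161).round(3).tolist() for p in q])
DX2=np.array([.54,-.1744])
for x,y in((.046,.063),(.046,-.063),(-.046,-.063)):
    print("pred",proj(T,dk(x,y,.161)-np.append(DX-DX2,0)).round(0))
```

```text
[ 197  205   87   80 4782]
[[195.0, 274.0], [204.0, 203.0], [286.0, 214.0], [276.0, 285.0]] [[0.5, -0.106, 0.161], [0.611, -0.114, 0.161], [0.598, -0.241, 0.161], [0.487, -0.23, 0.161]]
pred [205. 215.]
pred [286. 225.]
pred [278. 284.]
```

Run:
```python
from plan import *
T,S=camera("top"),camera("side")
A=T["frame"].copy()
for x,y in((.046,.063),(.046,-.063),(-.046,-.063)):
    u,v=proj(T,dk(x,y,.161)-np.append(DX-np.array([.54,-.1744]),0)).round().astype(int);A[v,u]=(255,0,0)
A=cv2.resize(A[190:310,180:320],(400,343),interpolation=cv2.INTER_NEAREST)
B=cv2.resize(S["frame"][230:350,260:400],(400,343),interpolation=cv2.INTER_CUBIC)
cv2.imwrite("pics/f2.png",np.hstack([A,B])[:,:,::-1])
```

```text
(no output)
```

View pics/f2.png

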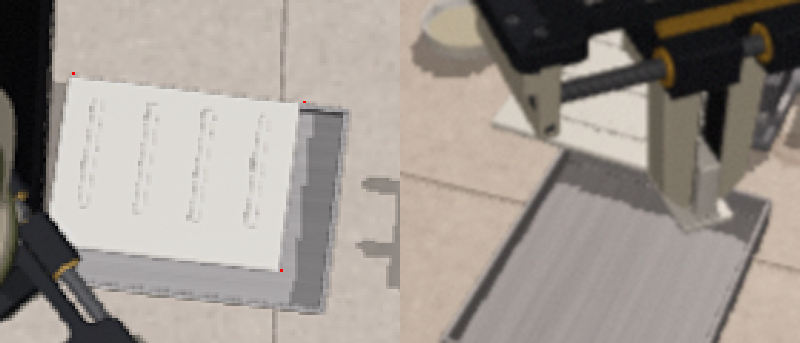

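The last view shows the cover corners within about 2 px of the predicted level, centred pose, clear of both trays. Handing in.

```bash
python3 -c "
from rig import *
print(finish_job())"
```

```text
the job is handed in; nothing more can be done
None
```

I pulled the bolt fully out, peeled the cover off corner first with the weight tray still seated, and handed the job in holding the cover level and centred about 15 cm above the steel tray; the hand-in returned no verdict.

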